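# Stow the scraper and show the carved finial to the inspection camera

### The arm

A 7-joint arm with a two-finger parallel gripper is mounted at the origin on the work surface. World frame = base frame: x ahead of the robot, y to its left, z up, the work surface at z = 0. Lengths are in m, angles in rad, forces in N, time in s.
With the tool pointing down it reaches from about 0.4 to 0.85 m from the base axis. Payload 10.4 kg.
Tool frame: the origin (TCP) lies between the finger pads; the fingertips stand 19 mm ahead of it and the grasp point (between the pads) is the TCP (manip.tips_ahead is the distance from the TCP to the fingertips, in m); z points along the fingers, y is the line along which they close (so a half turn about z gives the same grasp; the last joint's range is limited). The gripper opens to 85 mm and grips with 20 to 120 N. Pads are 22 mm wide; open, the fingers measure 114 mm over their backs; the gripper's body (76 mm by 85 mm) begins 54 mm behind the grasp point. The pads swing forward as they close: fully open they stand 13 mm farther back than shut.
Start: joints at [-1.136, 0.332, -0.065, 1.46, 0.022, 1.35, -0.088], TCP at [0.276, 0.561, 0.25] pointing down, gripper open.
Joint ranges: [-2.6, 2.6], [-0.5, 2.12], [-1.47, 1.34], [0.16, 2.42], [-1.27, 4.41], [0.06, 2.06], [-2.6, 2.6]. Speed limits (rad/s): [2.22, 2.22, 2.79, 2.79, 3.14, 3.14, 3.14].

### API

Orientations are given as a unit quaternion [x, y, z, w].
In Python, from workcell import manip, viewer gives the robot as it stands.
- The arm moves only by the tool arm_command, never from a script. Its argument "series" is text: rows parted by semicolons, each of 5 numbers parted by spaces: the closure, from 0 (fully open) to 1 (shut), then the shift along the tool's x, y, z normalised to -1 to 1, where 1 is 0.4 m, then the turn about the tool's z normalised to -1 to 1, where 1 is 180 degrees. In form: jaw tx ty tz spin; .... A call has exactly 10 rows; each row shifts and turns the commanded pose from where the row before left it, along the tool's axes as they then stand; what a row does not reach is not made up. A row lasts 1/8 s, in which the tool goes at most 62.5 mm and 10.7 degrees, less where a joint would pass 70% of its speed; a pose out of reach is approached as far as the arm can. A call with a number of a shift or a turn outside -1 to 1 is refused whole. A call with a gripper value outside its range is refused whole. The fingers move at their own pace and stop on an object; "newtons" is the grip in N (left out, the last holds). Time passes only in rows, so rows that do not move let the fingers close, or fill a call up. It gives the time, the measured TCP pose, the force, the opening and the grip force at its end, in the units of the state.
- manip.get_obs(): the state, without advancing time (a new reading comes with each control period).
- viewer.camera(name): name is "side" or "top"; returns a dict with "pixels" (384x512x3 uint8, red, green, blue), "intrinsics" (3x3 intrinsics, pixels), "extrinsics" (4x4, takes a point from world to camera coordinates). Camera axes: x right, y up, looking along -z (the intrinsics and any distortion apply to the point x, -y, -z); pixel columns grow to the right and rows downward; lengths in m; the calibration is good to about 2 mm. A picture is of the moment at which its call begins. There is no depth.
- manip.hand_in(): hands the job in; it is judged then, once.
The state is a dict: "clock": time; "joint_pos": joint angles; "joint_velocities": joint speeds; "tau": joint torques, N m; "position": TCP position; "ee_rot": TCP orientation; "ft_force": force on the tool from outside, world axes, zero at the start; "torque": the same for the moment, N m; "grip_width": opening from 0.0 (shut) to 1.0 (fully open); "grasp_force": force on a finger pad.
Only numpy, scipy, OpenCV 4.12 (cv2) and the standard library are available. Lean on these libraries where they do the work, as an engineer would, in place of code of your own. Each camera call takes 0.05 s, during which the arm holds its last target. There are 200 camera calls.

### The job

Pull the wooden-backed steel scraper out of the carved board and slide its blade fully down into the long slot of the tool block, and let go of it. Then lift the carved finial out of the board and hold it up in the air for the inspection camera: upright, carved rosette facing squarely into the lens, rosette centred on the lens and 120 mm in front of it; finish still holding it there, at rest. Touch neither the camera nor its stand, and leave the mallet, gouge, water bottle and offcut where they are.

Things in the scene. Friction and masses are not known exactly. Their poses are not given: they have to be found in the camera images.
- board: Fixed mid-brown carved wooden board lying flat on the bench, 150 (x) x 190 (y) x 40 mm high, low leaf relief (3 mm) on top. Origin: centre of its underside, z up. A round blind hole (25 mm across, 22 mm deep, centre at x 0, y -45 mm) holds the finial; a kerf along its x axis (96 x 5.5 mm, 22 mm deep, centre at x 0, y +60 mm) holds the scraper.
- scraper: Loose flat scraper standing in the board's kerf: a steel blade 90 mm long (x) x 4 mm thick (y), bare from z 0 to z 60 mm, under a pale wooden back 100 (x) x 16 (y) x 30 mm, from z 60 to z 90 mm. Origin: middle of the blade's lower edge; z up the tool. 110 to 220 g; take it by the wooden back, across its 16 mm.
- block: Fixed pale wooden tool block on the bench, 130 (x) x 80 (y) x 45 mm high, with two parallel slots in its top, both along its x axis: the long one (98 mm) at y +16 mm, and at y -20 mm one only 44 mm long, too short for the blade. Origin: centre of its underside.
- block_hole0 (a point): Centre of the mouth of the block's long slot, at the block's top face (45 mm above the bench). The slot is 98 mm long (along x of this point) x 8 mm wide (y), 35 mm deep, straight down, mouth chamfered 3 mm. With the scraper fully down its lower edge is 35 mm below this point and its wooden back 70 to 100 mm above the bench.
- finial: Loose dark carved finial standing in the board, 108.5 mm tall, 75 to 155 g. Round tenon 22 mm across (z 0 to 20 mm, sunk in the hole), plate 26 thick (x) x 60 wide (y) mm (z 20 to 75 mm, resting on the board), plain neck 26 (x) x 32 (y) mm (z 75 to 108.5 mm): take it by the neck, from above. Origin: centre of the tenon's lower end, z up; +x is the front, with the rosette.
- rosette (a point): Centre of the finial's round carved rosette, 44 mm across, on the front of the plate: 18 mm in front (+x) of the finial's axis, 47.5 mm above its origin.
- finial_back (a point): Centre of the plain back of the finial's plate, 13 mm behind (-x) the finial's axis, 47.5 mm above its origin.
- lens (a point): Centre of the camera lens's front glass (black round barrel 38 mm across). Its x axis points out of the lens along the level viewing direction, z is up. Height 190 to 240 mm above the bench, different each time; the grey camera body and barrel lie behind it, 106 mm long, 50 mm wide, top 23 mm above the lens centre.
- camera: Fixed stand of the camera at the robot's left: steel base plate 110 (x) x 100 (y) x 14 mm and a column 16 mm across, 284 mm high, 40 mm behind the origin. Origin: on the bench, 50 mm behind the lens; x is the viewing direction. It includes the camera head.
- mallet: Loose dark round wooden mallet standing on its cylindrical head, 66 mm across, 190 mm tall; origin under its centre. Leave alone.
- gouge: Loose carving gouge lying on the bench, 215 mm long along its y, 18 mm high; origin on the bench at its brass ferrule. Leave alone.
- water: Loose clear water bottle with blue cap, 60 mm across, 170 mm tall; origin under its centre. Leave alone.
- offcut: Loose carved wooden offcut, 70 x 50 x 27 mm; origin under its centre. Leave alone.
Things that resemble listed ones, but are neither listed nor needed, are in the scene too. What is shaped like the finial but purple or turquoise is not meant.

How it is judged:
By the outcome, as a careful person would: the job done as asked, in the order asked, and still so for the second after the job is handed in, while the arm keeps its last pose, push and grip.
It also fails if it takes over 58 s, if anything falls off the work surface, if the arm or the gripper's body presses on something with over 40 N, if the wrist force passes 120 N, or if a joint passes its speed limit or range.

## Working session

There is one attempt and no reset: what is moved stays moved. The work goes in short steps, Python scripts to look and compute and a tool call to move; the robot and the scene stay as the last step left them, time stands still between calls to the robot, and variables do not carry over. Pictures are saved under pics/ and viewed, at most 10 in all, crops included, and the job is handed in when it is done.

Besides the shell and the picture viewer there is one more tool, called in YAML: its name, and indented under it one key for each argument. arm_command: Moves the arm, as the interface text tells. Scaled input: -1 to 1 covers 0.4 m each way for a shift and 180 degrees each way for a turn. Its arguments: {"type":"object","properties":{"series":{"type":"string"},"newtons":{"type":"number"}},"required":["series"]}

```bash
ls; mkdir -p pics; python3 - <<'E'
from workcell import manip, viewer
import cv2,numpy as np,pickle
d={}
for n in("side","top"):
    c=viewer.camera(n); d[n]=c
    cv2.imwrite(f"pics/{n}0.png",cv2.resize(c["pixels"][:,:,::-1],None,fx=1.5,fy=1.5,interpolation=cv2.INTER_CUBIC))
    print(n,{k:np.round(v,4).tolist() if hasattr(v,'shape') else v for k,v in c.items() if k!="pixels"})
pickle.dump(d,open("v0.pkl","wb"))
print(manip.get_obs(),manip.tips_ahead)
E
```

```text
pics
side {'intrinsics': [[439.0872, 0.0, 252.4137], [0.0, 439.0872, 196.8358], [0.0, 0.0, 1.0]], 'extrinsics': [[0.7078, -0.7064, 0.0039, -0.3328], [0.5388, 0.5434, 0.6437, -0.42], [-0.4568, -0.4535, 0.7653, -1.1903], [0.0, 0.0, 0.0, 1.0]]}
top {'intrinsics': [[408.5635, 0.0, 253.723], [0.0, 408.5635, 188.3606], [0.0, 0.0, 1.0]], 'extrinsics': [[0.0163, -0.9999, 0.0012, 0.0507], [0.997, 0.0163, 0.0763, -0.5498], [-0.0763, -0.0, 0.9971, -1.1087], [0.0, 0.0, 0.0, 1.0]]}
{'clock': 0.1, 'joint_pos': array([-1.13561911,  0.33280562, -0.06473537,  1.46087336,  0.02161   ,
        1.34989303, -0.08849475]), 'joint_velocities': array([-2.06027697e-03, -9.63759480e-04,  1.01152721e-03, -2.35785436e-03,
        2.88392447e-05, -8.12649035e-04,  1.12589701e-03]), 'tau': array([ 4.79386690e-04, -6.26741552e+01,  4.92137612e-02, -3.92428565e+01,
        1.63976324e-02,  7.05309561e-03, -4.29120973e-05]), 'position': array([0.27606788, 0.56037047, 0.24958982]), 'ee_rot': array([ 2.26865786e-01,  9.73925820e-01, -6.30709038e-04, -1.17838200e-04]), 'ft_force': array([ 0.14787862, -0.08554256,  0.57075037]), 'torque': array([0.00224354, 0.01016004, 0.02946144]), 'grasp_force': 0.0, 'grip_width': 0.9979989135543205} 0.019
```

View pics/side0.png

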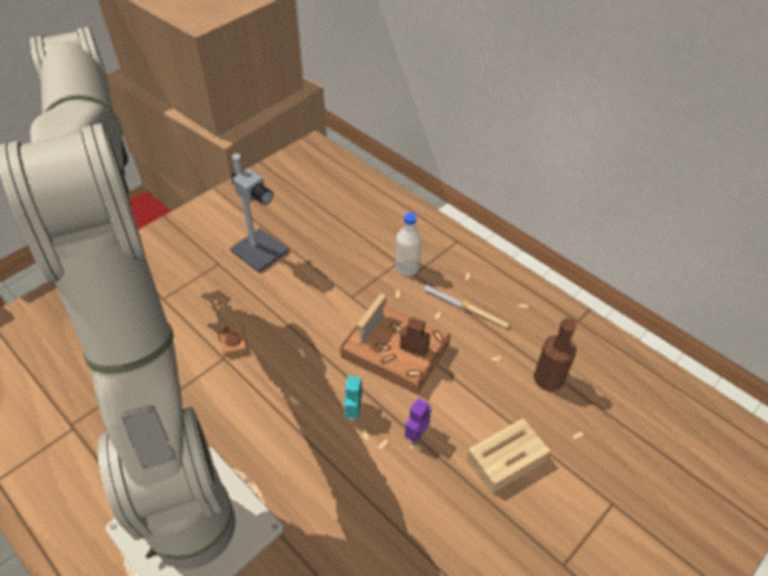

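View pics/top0.png

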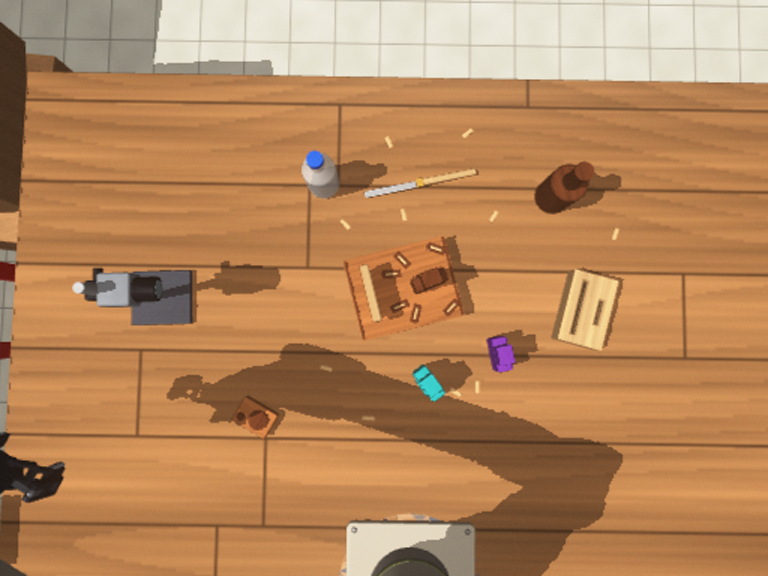

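The top view (×1.5 px) shows the board at (408,288), the scraper's back at (371,292), the dark finial at (430,280) and the block at (588,309). The camera is at (130,290) with its lens facing image-right.
There are three finial-shaped things in the top view: brown at (430,280) in the board, turquoise at (429,383) and purple at (501,353). The brown one is meant, because it stands in the board and is neither purple nor turquoise. I'll confirm it in an enlarged crop.

```bash
python3 - <<'E'
import cv2,numpy as np,pickle
d=pickle.load(open("v0.pkl","rb"))
s=d["side"]["pixels"][:,:,::-1];t=d["top"]["pixels"][:,:,::-1]
r=lambda im,x0,y0,w,h,f:cv2.resize(im[y0:y0+h,x0:x0+w],None,fx=f,fy=f,interpolation=cv2.INTER_CUBIC)
a=np.hstack([r(s,222,190,80,70,5),r(t,225,155,80,70,5)])
b=np.hstack([r(s,305,275,80,50,5),r(t,50,170,80,50,5)])
cv2.imwrite("pics/crop1.png",np.vstack([a,b]))
E
```

```text
(no output)
```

View pics/crop1.png

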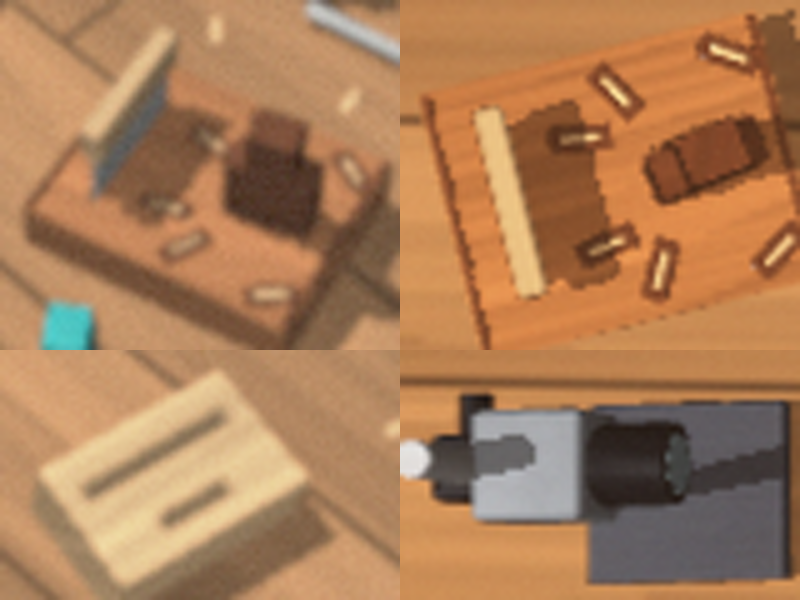

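The crop confirms the dark brown finial at top px (286,187), with its neck over the plate and standing in the board, and the scraper at top px (247,195) with its blue-grey blade. The face towards the side camera looks plain, so the rosette probably faces +x. The lens glass is at top px (105,192). Next I measure colours.

```bash
cat > h.py <<'E'
import cv2,numpy as np,pickle
def P(c): 
    E=np.array(c["extrinsics"]);F=np.diag([1,-1,-1.]);return np.array(c["intrinsics"])@F@E[:3]
def proj(c,X): q=P(c)@np.r_[X,1];return q[:2]/q[2]
def ray(c,uv):
    E=np.array(c["extrinsics"]);d=np.linalg.inv(np.array(c["intrinsics"]))@np.array([uv[0],uv[1],1.])
    R=E[:3,:3];return -R.T@E[:3,3],R.T@(d*[1,-1,-1])
def onz(c,uv,z): o,d=ray(c,uv);return o+d*(z-o[2])/d[2]
def tri(c1,u1,c2,u2):
    X=cv2.triangulatePoints(P(c1),P(c2),np.array(u1,float).reshape(2,1),np.array(u2,float).reshape(2,1))[:,0]
    X=X[:3]/X[3];return X,np.linalg.norm(proj(c1,X)-u1),np.linalg.norm(proj(c2,X)-u2)
E
python3 - <<'E'
import cv2,numpy as np,pickle
d=pickle.load(open("v0.pkl","rb"))
hs={n:cv2.cvtColor(d[n]["pixels"],cv2.COLOR_RGB2HSV) for n in d}
for n,L in dict(side={'back top':(250,204),'blade':(246,216),'board':(255,226),'block top':(330,295),'slot':(333,298),'bside':(314,311),'blockfront':(350,318),'finneck':(277,216),'neckfront':(276,220),'plate':(276,230),'lens':(177,130)},
 top={'back':(247,195),'board':(270,210),'fin':(282,188),'fin2':(292,184),'block':(376,200),'slot':(386,203),'floor':(380,160),'barrel':(98,192),'glass':(105,192),'base':(122,180)}).items():
    for k,(u,v) in L.items(): print(n,k,hs[n][v,u])
t=d["top"]["pixels"][:,:,::-1];s=d["side"]["pixels"][:,:,::-1]
r=lambda im,x0,y0,w,h,f:cv2.resize(im[y0:y0+h,x0:x0+w],None,fx=f,fy=f,interpolation=cv2.INTER_CUBIC)
g=lambda a:np.uint8(255*np.clip(a/255.,0,1)**0.5)
a=np.hstack([r(t,268,170,40,30,10),r(t,315,218,40,30,10)]);b=np.hstack([r(s,258,208,40,30,10),r(s,262,262,40,30,10)])
cv2.imwrite("pics/crop2.png",g(np.vstack([a,b])))
E
```

```text
side back top [ 15  98 219]
side blade [ 15  76 104]
side board [ 12 124 130]
side block top [ 17  93 222]
side slot [ 16  96 154]
side bside [ 14 106 180]
side blockfront [ 13 116 128]
side finneck [  9 131 127]
side neckfront [ 10 129  81]
side plate [ 12 113  81]
side lens [ 94  20 100]
top back [ 18 112 236]
top board [ 12 166 208]
top fin [ 10 172 132]
top fin2 [ 10 176 132]
top block [ 15 131 136]
top slot [ 15 126 123]
top floor [ 14 148 200]
top barrel [ 3 41 56]
top glass [45  8 67]
top base [ 9 58 84]
```

View pics/crop2.png

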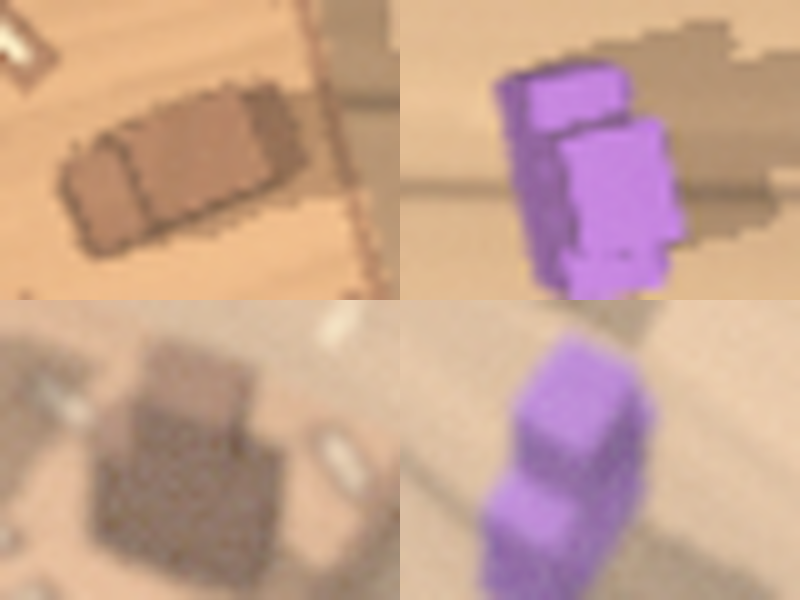

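The crop shows the real finial (left column) with a plain lower face towards −x and no bump there, so the rosette faces +x. I'll check that again once it is lifted. Now the measurements.

```bash
cat > m.py <<'E'
from h import *
def up(c,box,f=4):
    x,y,w,h=box;return cv2.cvtColor(cv2.resize(c["pixels"][y:y+h,x:x+w],None,fx=f,fy=f,interpolation=cv2.INTER_CUBIC),cv2.COLOR_RGB2HSV)
def big(c,box,lo,hi,f=4,k=3,op=0):
    m=cv2.inRange(up(c,box,f),np.array(lo),np.array(hi));K=np.ones((k,k))
    m=cv2.morphologyEx(m,cv2.MORPH_CLOSE,K)
    if op: m=cv2.morphologyEx(m,cv2.MORPH_OPEN,np.ones((op,op)))
    cs,_=cv2.findContours(m,cv2.RETR_EXTERNAL,cv2.CHAIN_APPROX_NONE)
    q=max(cs,key=cv2.contourArea).reshape(-1,2).astype(np.float32)
    return (q+.5)/f-.5+np.float32(box[:2])
def rect(q): 
    r=cv2.minAreaRect(q);return r
E
python3 - <<'E'
from m import *
d=pickle.load(open("v0.pkl","rb"));T,S=d["top"],d["side"]
def show(n,q,c,z):
    w=np.float32([onz(c,p,z)[:2]*1000 for p in q]);r=cv2.minAreaRect(w)
    pq=cv2.approxPolyDP(cv2.convexHull(q),1.5,True).reshape(-1,2)
    print(n,"area",cv2.contourArea(q),"rect mm",np.round(r[0],1),np.round(r[1],1),round(r[2],2),"poly",np.round(pq,1).tolist())
show("scr T",big(T,(235,170,35,50),(12,70,215),(25,140,255)),T,.108)
show("scr S",big(S,(232,192,35,45),(10,60,165),(25,115,255)),S,.108)
show("blk T",big(T,(365,172,55,65),(12,50,190),(28,135,255),k=41,op=5),T,.045)
show("blk S",big(S,(305,275,70,55),(10,50,190),(25,115,255),k=41,op=5),S,.045)
show("fin T",big(T,(270,172,34,26),(0,100,0),(14,255,160),op=5),T,.09)
show("boardT",big(T,(220,150,100,85),(6,157,60),(13,255,255),k=5,op=9),T,.04)
# slots (dark within block top)
for n,c,b in(("T",T,(372,180,36,48)),("S",S,(312,280,50,42))):
    h=up(c,b);v=h[:,:,2].astype(np.uint8);m=cv2.inRange(h,np.array((0,0,0)),np.array((255,255,175)))
    cs,_=cv2.findContours(m,cv2.RETR_EXTERNAL,cv2.CHAIN_APPROX_NONE)
    for k in cs:
        if cv2.contourArea(k)>150:
            q=(k.reshape(-1,2).astype(np.float32)+.5)/4-.5+np.float32(b[:2]);show("slot"+n,q,c,.045)
E
```

```text
scr T area 168.90625 rect mm [524.7  78.7] [96.1 13.1] 15.05 poly [[242.60000610351562, 176.60000610351562], [251.89999389648438, 213.10000610351562], [248.60000610351562, 213.39999389648438], [239.89999389648438, 180.10000610351562]]
scr S area 218.125 rect mm [538.6  88.1] [ 71.1 138.1] 87.49 poly [[266.3999938964844, 191.60000610351562], [265.3999938964844, 200.39999389648438], [240.89999389648438, 217.89999389648438], [236.89999389648438, 216.89999389648438], [237.60000610351562, 202.10000610351562], [243.39999389648438, 192.89999389648438]]
blk T area 1479.90625 rect mm [ 498.8 -312.1] [ 84.3 144.9] 76.17 poly [[382.8999938964844, 179.10000610351562], [411.8999938964844, 187.39999389648438], [400.8999938964844, 236.39999389648438], [391.8999938964844, 236.39999389648438], [371.6000061035156, 225.39999389648438]]
blk S area 2508.71875 rect mm [ 510.5 -313.6] [149.  211.7] 45.18 poly [[374.3999938964844, 280.8999938964844], [374.3999938964844, 288.1000061035156], [366.3999938964844, 300.3999938964844], [331.6000061035156, 320.8999938964844], [319.1000061035156, 322.6000061035156],
[... 1950 characters left out ...]
44, 321.3999938964844], [332.1000061035156, 321.3999938964844]]
slotS area 32.5 rect mm [ 496.9 -333.9] [ 7.8 42.5] 75.37 poly [[349.6000061035156, 302.3999938964844], [337.1000061035156, 308.8999938964844], [347.6000061035156, 301.3999938964844]]
slotS area 99.15625 rect mm [ 431.7 -295.9] [71.8 15.8] 76.87 poly [[311.6000061035156, 300.8999938964844], [327.3999938964844, 321.3999938964844], [320.3999938964844, 319.3999938964844], [311.6000061035156, 307.8999938964844]]
slotS area 83.75 rect mm [ 506.5 -298.9] [ 9.2 97.9] 75.16 poly [[348.8999938964844, 287.1000061035156], [347.8999938964844, 290.1000061035156], [322.1000061035156, 303.8999938964844], [323.3999938964844, 300.6000061035156]]
```

```bash
python3 - <<'E'
from m import *
d=pickle.load(open("v0.pkl","rb"));T,S=d["top"],d["side"]
r=lambda c,x0,y0,w,h,f:cv2.resize(c["pixels"][y0:y0+h,x0:x0+w,::-1],None,fx=f,fy=f,interpolation=cv2.INTER_CUBIC)
g=lambda a:np.uint8(255*np.clip(a/255.,0,1)**0.5)
cv2.imwrite("pics/cam.png",g(np.hstack([r(S,150,105,40,60,10),r(T,80,170,40,60,10)])))
nT=(286.8,184.1);nS=(277.0,216.05)
print("neck",tri(T,nT,S,nS), onz(T,nT,.1265),onz(S,nS,.1265))
p=[(105,138),(235,85),(275,150),(155,205)];w=[onz(T,(268-.45+u/10,170-.45+v/10),.1265)[:2]*1000 for u,v in p]
print(cv2.minAreaRect(np.float32(w)),np.round(w,1).tolist())
# scraper top corners
print("scr tops",[np.round(tri(T,a,S,b)[0]*1000,1).tolist() for a,b in [((243.6,213.3+4-4),(0,0))][:0]])
E
```

```text
neck (array([ 0.55314645, -0.02333969,  0.11806352]), np.float64(0.25192497904062033), np.float64(0.18065055684321532)) [ 0.55288155 -0.02307933  0.1265    ] [ 0.54766695 -0.02715969  0.1265    ]
((553.2489624023438, -22.446596145629883), (20.505512237548828, 37.491615295410156), 25.561941146850586) [[554.4, -1.1], [568.3, -33.6], [552.1, -43.8], [537.8, -13.8]]
scr tops []
```

View pics/cam.png

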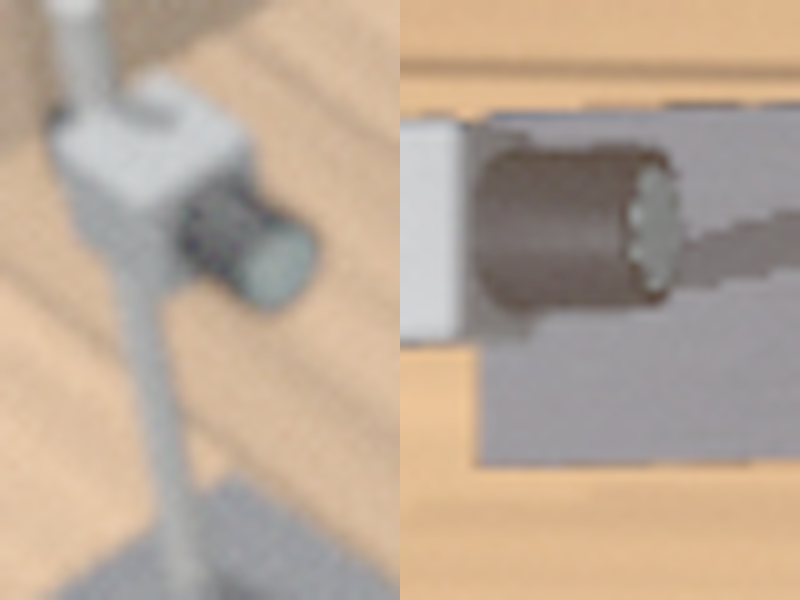

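The lens glass is centred at side px (177.7,131.4) and top px (105.2,192.4). The base plate and barrel run almost along image-x, so the viewing direction is about −y.

```bash
python3 - <<'E'
from m import *
d=pickle.load(open("v0.pkl","rb"));T,S=d["top"],d["side"]
L,e1,e2=tri(T,(105.15,192.35),S,(177.65,131.35));print("lens",L,e1,e2)
q=big(T,(84,174,50,48),(0,0,0),(180,75,255),k=5,op=5)
w=np.float32([onz(T,p,.014)[:2]*1000 for p in q])
hull=cv2.approxPolyDP(cv2.convexHull(w),3,True).reshape(-1,2);print(np.round(hull,1).tolist())
# base edges: bottom edge (max row) and right edge line fits
bot=w[(q[:,1]>q[:,1].max()-2.5)&(q[:,0]>90)&(q[:,0]<126)];print("bottom edge dir",cv2.fitLine(bot,cv2.DIST_HUBER,0,.01,.01).ravel(),"n",len(bot))
rt=w[(q[:,0]>q[:,0].max()-2)&(q[:,1]>183)&(q[:,1]<213)];print("right edge dir",cv2.fitLine(rt,cv2.DIST_HUBER,0,.01,.01).ravel(),len(rt))
tp=w[(q[:,1]<184)&(q[:,0]>105)&(q[:,0]<127)];print("top edge",cv2.fitLine(tp,cv2.DIST_HUBER,0,.01,.01).ravel(),len(tp))
# barrel edges from T at lens height
for a,b in(((500,312),(650,305)),((500,150),(650,147))):
    A,B=[onz(T,(80+(u-400)/10-.45,170+v/10-.45),L[2])[:2] for u,v in(a,b)];print("barrel",A,B,np.degrees(np.arctan2(*(B-A)[::-1])))
# block top refine
for n,c,b,V,Sm in(("T",T,(362,172,60,66),170,125),("S",S,(300,270,74,60),190,103)):
    q=big(c,b,(10,40,V),(28,Sm,255),k=31,op=15);w=np.float32([onz(c,p,.045)[:2]*1000 for p in q]);print(n,cv2.minAreaRect(w))
print("slot tri",tri(T,(385.4,204.3),S,(335.6,295.4)))
E
```

```text
lens [0.51944775 0.39880359 0.21551534] 0.09596805401548958 0.0586751406559184
[[565.2000122070312, 413.29998779296875], [561.2000122070312, 533.5999755859375], [499.20001220703125, 530.5999755859375], [466.20001220703125, 517.2000122070312], [470.79998779296875, 410.20001220703125]]
bottom edge dir [ 4.2929165e-02 -9.9907809e-01  4.6770288e+02  4.6162018e+02] n 144
right edge dir [9.9920106e-01 3.9965507e-02 5.1690479e+02 4.1135803e+02] 120
top edge [ 2.0930149e-02 -9.9978095e-01  5.6588354e+02  4.4556012e+02] 101
barrel [0.49951362 0.4336672 ] [0.50167018 0.39954199] -86.38396619087355
barrel [0.53657721 0.43540803] [0.53782866 0.40113901] -87.90858794892895
T ((505.04736328125, -312.7481384277344), (82.42851257324219, 131.41802978515625), 75.2452621459961)
S ((502.562255859375, -313.9251403808594), (83.27159881591797, 132.238525390625), 74.83734893798828)
slot tri (array([ 0.50969388, -0.29808381,  0.0388276 ]), np.float64(0.14446398501394112), np.float64(0.11932877417520164))
```

arm_command:
  series: "0.4 0 0.15625 0 0.05; 0.4 0 0 0 0; 0.4 0 0 0 0; 0.4 0 0 0 0; 0.4 0 0 0 0; 0.4 0 0 0 0; 0.4 0 0 0 0; 0.4 0 0 0 0; 0.4 0 0 0 0; 0.4 0 0 0 0"

```text
clock: 1.35
position: [0.3038, 0.6167, 0.2503]
ee_rot: [0.303, 0.953, -0.0, -0.0]
ft_force: [0.0, 0.1, -0.4]
grip_width: 0.601
grasp_force: 0.0
```

The measurements agree with the sizes given:
- **Scraper:** (0.5245, 0.0775), yaw 15°
- **Slot:** (0.508, −0.298), yaw −14.8°
- **Neck:** (0.5515, −0.0245), yaw about 25°
- **Lens:** (0.519, 0.399, 0.2155), viewing direction about −88°

The slot width, the block and board sizes and the heights all fit. Next I write a helper that turns waypoints into move rows.

```bash
cat > plan.py <<'E'
import numpy as np
from workcell import manip
def state():
    o=manip.get_obs();a,b=o["ee_rot"][:2];return o,np.array(o["position"])*1000,np.degrees(np.arctan2(b*b-a*a,2*a*b))
def plan(*wps):
    """wps: (x,y,z mm, yaw of tool y deg, rows)"""
    o,p,f=state();print("now",np.round(p,1),round(f,2))
    for x,y,z,F,n in wps:
        s=np.array([x,y,z])-p;dF=(F-f+180)%360-180
        for i in range(n):
            g=np.radians(f);yv=np.array([np.cos(g),np.sin(g)]);xv=np.array([-yv[1],yv[0]]);v=s/n
            print(f"{v[:2]@xv/400:.4f} {v[:2]@yv/400:.4f} {-v[2]/400:.4f} {-dF/n/180:.4f}"); f+=dF/n
        p=np.array([x,y,z]);print("-")
E
python3 -c "
from plan import *
plan((390,210,250,54.7,10),(524.5,77.5,200,105,8))"
```

```text
now [303.8 616.7 250.3] 54.77
-0.0763 -0.0706 0.0001 0.0000
-0.0763 -0.0706 0.0001 0.0000
-0.0763 -0.0706 0.0001 0.0000
-0.0763 -0.0706 0.0001 0.0000
-0.0763 -0.0706 0.0001 0.0000
-0.0763 -0.0706 0.0001 0.0000
-0.0763 -0.0706 0.0001 0.0000
-0.0763 -0.0706 0.0001 0.0000
-0.0763 -0.0706 0.0001 0.0000
-0.0763 -0.0705 0.0001 0.0000
-
-0.0582 -0.0095 0.0156 -0.0349
-0.0568 -0.0158 0.0156 -0.0349
-0.0548 -0.0220 0.0156 -0.0349
-0.0520 -0.0278 0.0156 -0.0349
-0.0487 -0.0334 0.0156 -0.0349
-0.0447 -0.0385 0.0156 -0.0349
-0.0402 -0.0431 0.0156 -0.0349
-0.0353 -0.0473 0.0156 -0.0349
-
```

arm_command:
  series: "0.4 -0.076 -0.0705 0 0; 0.4 -0.076 -0.0705 0 0; 0.4 -0.076 -0.0705 0 0; 0.4 -0.076 -0.0705 0 0; 0.4 -0.076 -0.0705 0 0; 0.4 -0.076 -0.0705 0 0; 0.4 -0.076 -0.0705 0 0; 0.4 -0.076 -0.0705 0 0; 0.4 -0.076 -0.0705 0 0; 0.4 -0.076 -0.0705 0 0"

```text
clock: 2.6
position: [0.3897, 0.2097, 0.2505]
ee_rot: [0.303, 0.953, 0.0, 0.0]
ft_force: [1.2, 0.1, -0.9]
grip_width: 0.598
grasp_force: 0.0
```

arm_command:
  series: "0.4 -0.058 -0.0095 0.0156 -0.035; 0.4 -0.057 -0.016 0.0156 -0.035; 0.4 -0.055 -0.022 0.0156 -0.035; 0.4 -0.052 -0.028 0.0156 -0.035; 0.4 -0.049 -0.033 0.0156 -0.035; 0.4 -0.045 -0.0385 0.0156 -0.035; 0.4 -0.04 -0.043 0.0156 -0.035; 0.4 -0.035 -0.047 0.0156 -0.035; 0.4 0 0 0 0; 0.4 0 0 0 0"

```text
clock: 3.85
position: [0.524, 0.0794, 0.2005]
ee_rot: [-0.131, 0.991, 0.0, -0.0]
ft_force: [-0.7, 1.1, 0.3]
grip_width: 0.599
grasp_force: 0.0
```

```bash
python3 -c "
from plan import *
plan((524.5,77.5,120,105,4),(524.5,77.5,94,105,2))"
```

```text
now [524.   79.4 200.5] 105.1
0.0000 -0.0012 0.0503 0.0001
0.0000 -0.0012 0.0503 0.0001
0.0000 -0.0012 0.0503 0.0001
0.0000 -0.0012 0.0503 0.0001
-
0.0000 0.0000 0.0325 -0.0000
0.0000 0.0000 0.0325 -0.0000
-
```

arm_command:
  series: "0.4 0 -0.001 0.05 0; 0.4 0 -0.001 0.05 0; 0.4 0 -0.001 0.05 0; 0.4 0 -0.001 0.05 0; 0.4 0 0 0.033 0; 0.4 0 0 0.033 0; 0.4 0 0 0 0; 0.7 0 0 0 0; 1 0 0 0 0; 1 0 0 0 0"
  newtons: 60

```text
clock: 5.1
position: [0.5252, 0.0776, 0.0947]
ee_rot: [-0.132, 0.991, 0.0, 0.001]
ft_force: [0.3, 0.3, 4.4]
grip_width: 0.179
grasp_force: 58.9
```

arm_command:
  series: "1 0 0 0 0; 1 0 0 0 0; 1 0 0 -0.01 0; 1 0 0 -0.01 0; 1 0 0 -0.02 0; 1 0 0 -0.02 0; 1 0 0 -0.02 0; 1 0 0 -0.02 0; 1 0 0 -0.02 0; 1 0 0 0 0"

```text
clock: 6.35
position: [0.5251, 0.0774, 0.1427]
ee_rot: [-0.132, 0.991, 0.0, 0.001]
ft_force: [-0.0, 0.5, -2.0]
grip_width: 0.182
grasp_force: 58.4
```

```bash
python3 -c "
from plan import *
plan((525.1,77.4,238,105.1,4),(508,-297.8,238,75.2,14))"
```

```text
now [525.1  77.4 142.7] 105.17
0.0000 -0.0000 -0.0596 0.0001
0.0000 -0.0000 -0.0596 0.0001
0.0000 -0.0000 -0.0596 0.0001
0.0000 -0.0000 -0.0596 0.0001
-
0.0204 -0.0639 -0.0000 0.0119
0.0180 -0.0646 -0.0000 0.0119
0.0156 -0.0652 -0.0000 0.0119
0.0131 -0.0658 -0.0000 0.0119
0.0107 -0.0662 -0.0000 0.0119
0.0082 -0.0666 -0.0000 0.0119
0.0057 -0.0668 -0.0000 0.0119
0.0032 -0.0670 -0.0000 0.0119
0.0007 -0.0671 -0.0000 0.0119
-0.0018 -0.0670 -0.0000 0.0119
-0.0043 -0.0669 -0.0000 0.0119
-0.0068 -0.0667 -0.0000 0.0119
-0.0092 -0.0664 -0.0000 0.0119
-0.0117 -0.0660 -0.0000 0.0119
-
```

arm_command:
  series: "1 0 0 -0.06 0; 1 0 0 -0.06 0; 1 0 0 -0.06 0; 1 0 0 -0.06 0; 1 0.0204 -0.064 0 0.012; 1 0.018 -0.0645 0 0.012; 1 0.0155 -0.065 0 0.012; 1 0.013 -0.066 0 0.012; 1 0.0105 -0.066 0 0.012; 1 0.008 -0.0665 0 0.012"

```text
clock: 7.6
position: [0.5175, -0.0852, 0.2379]
ee_rot: [-0.018, 1.0, 0.0, 0.0]
ft_force: [-0.7, -0.7, -1.4]
grip_width: 0.179
grasp_force: 58.5
```

arm_command:
  series: "1 0.0055 -0.067 0 0.012; 1 0.003 -0.067 0 0.012; 1 0.0005 -0.067 0 0.012; 1 -0.002 -0.067 0 0.012; 1 -0.0045 -0.067 0 0.012; 1 -0.007 -0.0665 0 0.012; 1 -0.0095 -0.0665 0 0.012; 1 -0.012 -0.066 0 0.012; 1 0 0 0 0; 1 0 0 0 0"

```text
clock: 8.85
position: [0.5082, -0.2976, 0.2377]
ee_rot: [0.131, 0.991, 0.0, -0.0]
ft_force: [0.6, 0.9, -0.3]
grip_width: 0.182
grasp_force: 58.7
```

```bash
python3 -c "
from plan import *
plan((508,-297.8,140,75.2,4))"
```

```text
now [ 508.2 -297.6  237.7] 74.94
0.0001 -0.0001 0.0611 -0.0004
0.0001 -0.0001 0.0611 -0.0004
0.0001 -0.0001 0.0611 -0.0004
0.0001 -0.0001 0.0611 -0.0004
-
```

arm_command:
  series: "1 0 0 0.05 0; 1 0 0 0.05 0; 1 0 0 0.05 0; 1 0 0 0.05 0; 1 0 0 0.05 0; 1 0 0 0 0; 1 0 0 0 0; 1 0 0 0 0; 1 0 0 0 0; 1 0 0 0 0"

```text
clock: 10.1
position: [0.5082, -0.2978, 0.1382]
ee_rot: [0.131, 0.991, 0.0, 0.0]
ft_force: [0.7, -0.9, -0.5]
grip_width: 0.183
grasp_force: 58.6
```

```bash
python3 - <<'E'
from workcell import viewer
from h import *
d={n:viewer.camera(n) for n in("side","top")};pickle.dump(d,open("v1.pkl","wb"))
r=lambda c,x0,y0,w,h,f:cv2.resize(c["pixels"][y0:y0+h,x0:x0+w,::-1],None,fx=f,fy=f,interpolation=cv2.INTER_CUBIC)
cv2.imwrite("pics/ins.png",np.hstack([r(d["side"],300,240,80,90,5),r(d["top"],355,155,80,90,5)]))
E
```

```text
(no output)
```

View pics/ins.png

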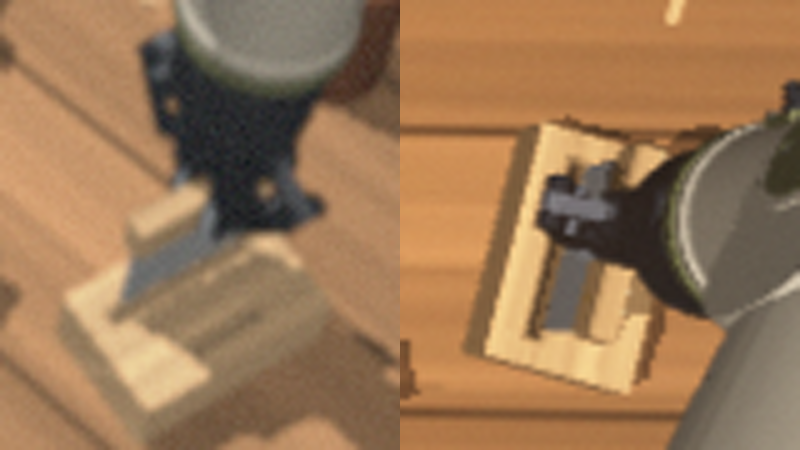

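The view shows the blade over the long slot, its near corner at crop (122,303) against the slot end at (115,318). It is parallel and centred, so I insert.

arm_command:
  series: "1 0 0 0.015 0; 1 0 0 0.015 0; 1 0 0 0.015 0; 1 0 0 0.0125 0; 1 0 0 0.0125 0; 1 0 0 0.0125 0; 1 0 0 0.0125 0; 1 0 0 0 0; 1 0 0 0 0; 1 0 0 0 0"
  newtons: 40

```text
clock: 11.45
position: [0.5082, -0.2978, 0.1002]
ee_rot: [0.131, 0.991, 0.0, 0.0]
ft_force: [-0.0, 0.5, -1.8]
grip_width: 0.179
grasp_force: 58.6
```

arm_command:
  series: "1 0 0 0.01 0; 1 0 0 0.01 0; 1 0 0 0.008 0; 1 0 0 0.004 0; 1 0 0 0 0; 1 0 0 0 0; 1 0 0 0 0; 1 0 0 0 0; 1 0 0 0 0; 1 0 0 0 0"

```text
clock: 12.7
position: [0.5081, -0.2978, 0.0872]
ee_rot: [0.131, 0.991, 0.0, 0.0]
ft_force: [-0.4, -0.4, -0.5]
grip_width: 0.177
grasp_force: 58.8
```

arm_command:
  series: "1 0 0 0.002 0; 1 0 0 0.002 0; 1 0 0 0 0; 0.6 0 0 0 0; 0.4 0 0 0 0; 0.4 0 0 0 0; 0.4 0 0 0 0; 0.4 0 0 -0.02 0; 0.4 0 0 -0.04 0; 0.4 0 0 -0.05 0"

```text
clock: 13.95
position: [0.5081, -0.2979, 0.1311]
ee_rot: [0.131, 0.991, -0.0, 0.0]
ft_force: [0.5, -0.1, 1.2]
grip_width: 0.6
grasp_force: 0.0
```

```bash
python3 -c "
from plan import *
plan((508,-297.8,200,75,3),(551.5,-24.5,200,25.3,10))"
```

```text
now [ 508.1 -297.9  131.1] 74.92
0.0001 0.0000 -0.0574 -0.0001
0.0001 0.0000 -0.0574 -0.0001
0.0001 0.0000 -0.0574 -0.0001
-
0.0072 0.0688 -0.0000 0.0276
0.0131 0.0679 -0.0000 0.0276
0.0189 0.0665 -0.0000 0.0276
0.0246 0.0646 -0.0000 0.0276
0.0302 0.0623 -0.0000 0.0276
0.0354 0.0594 -0.0000 0.0276
0.0404 0.0561 -0.0000 0.0276
0.0452 0.0524 -0.0000 0.0276
0.0495 0.0483 -0.0000 0.0276
0.0535 0.0438 -0.0000 0.0276
-
```

arm_command:
  series: "0.4 0 0 -0.06 0; 0.4 0 0 -0.06 0; 0.4 0 0 -0.06 0; 0.3 0.007 0.069 0 0.0275; 0.3 0.013 0.068 0 0.0275; 0.3 0.019 0.0665 0 0.0275; 0.3 0.0245 0.0645 0 0.0275; 0.3 0.03 0.062 0 0.0275; 0.3 0 0 0 0; 0.3 0 0 0 0"

```text
clock: 15.2
position: [0.53, -0.1621, 0.2025]
ee_rot: [0.34, 0.94, 0.0, 0.001]
ft_force: [0.7, -0.6, -0.4]
grip_width: 0.701
grasp_force: 0.0
```

```bash
python3 - <<'E'
from workcell import viewer
from m import *
from plan import *
d={n:viewer.camera(n) for n in("side","top")};pickle.dump(d,open("v2.pkl","wb"))
r=lambda c,x0,y0,w,h,f:cv2.resize(c["pixels"][y0:y0+h,x0:x0+w,::-1],None,fx=f,fy=f,interpolation=cv2.INTER_CUBIC)
cv2.imwrite("pics/rel.png",np.vstack([np.hstack([r(d["side"],300,250,80,60,5),r(d["top"],355,165,80,60,5)]),np.hstack([r(d["side"],255,200,50,35,8),r(d["top"],262,165,50,35,8)])]))
q=big(d["top"],(365,172,55,65),(12,70,215),(25,140,255))
plan((551.5,-24.5,200,25.3,6))
E
```

```text
Traceback (most recent call last):
  File "m.py", line 9, in big
    q=max(cs,key=cv2.contourArea).reshape(-1,2).astype(np.float32)
      ~~~^^^^^^^^^^^^^^^^^^^^^^^^
ValueError: max() iterable argument is empty
```

View pics/rel.png

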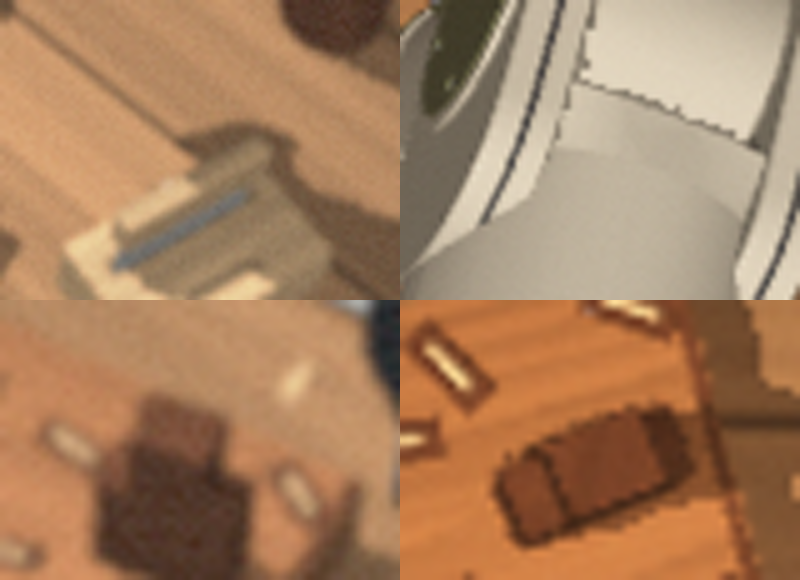

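The view shows the scraper's back down over the long slot with only about 25 mm of blade showing, so it is seated. The finial stands undisturbed, with its neck at top px (287,184).

```bash
python3 -c "
from plan import *
plan((551.3,-24.4,200,25.3,6),(551.3,-24.4,115.5,25.3,4))"
```

```text
now [ 529.8 -162.5  202.1] 50.12
0.0300 0.0499 0.0009 0.0230
0.0335 0.0476 0.0009 0.0230
0.0369 0.0451 0.0009 0.0230
0.0400 0.0423 0.0009 0.0230
0.0430 0.0393 0.0009 0.0230
0.0457 0.0361 0.0009 0.0230
-
0.0000 0.0000 0.0528 -0.0000
0.0000 0.0000 0.0528 -0.0000
0.0000 0.0000 0.0528 -0.0000
0.0000 0.0000 0.0528 -0.0000
-
```

arm_command:
  series: "0.3 0.03 0.05 0 0.023; 0.3 0.0335 0.0475 0 0.023; 0.3 0.037 0.045 0 0.023; 0.3 0.04 0.0425 0 0.023; 0.3 0.043 0.0395 0 0.023; 0.3 0.0455 0.036 0 0.023; 0.3 0 0 0.05 0; 0.3 0 0 0 0; 0.3 0 0 0 0; 0.3 0 0 0 0"

```text
clock: 16.55
position: [0.5518, -0.0237, 0.1823]
ee_rot: [0.535, 0.845, 0.0, 0.0]
ft_force: [0.7, -0.5, -0.6]
grip_width: 0.703
grasp_force: 0.0
```

arm_command:
  series: "0.3 0 0 0.055 0; 0.3 0 0 0.055 0; 0.3 0 0 0.053 0; 0.3 0 0 0 0; 0.3 0 0 0 0; 0.5 0 0 0 0; 0.7 0 0 0 0; 0.8 0 0 0 0; 1 0 0 0 0; 1 0 0 0 0"
  newtons: 30

```text
clock: 17.8
position: [0.5519, -0.023, 0.117]
ee_rot: [0.535, 0.845, 0.0, 0.0]
ft_force: [-2.0, -0.0, 6.4]
grip_width: 0.302
grasp_force: 30.2
```

arm_command:
  series: "1 0 0 0 0; 1 0 0 0 0; 1 0 0 -0.01 0; 1 0 0 -0.01 0; 1 0 0 -0.015 0; 1 0 0 -0.02 0; 1 0 0 -0.03 0; 1 0 0 -0.04 0; 1 0 0 -0.05 0; 1 0 0 0 0"
  newtons: 60

```text
clock: 19.05
position: [0.5525, -0.0232, 0.1883]
ee_rot: [0.535, 0.845, 0.001, 0.001]
ft_force: [-0.1, -0.5, -1.5]
grip_width: 0.297
grasp_force: 59.0
```

```bash
python3 -c "
from plan import *
plan((551,-23,264,25.3,5),(525,200,264,92.3,12))"
```

```text
now [552.5 -23.2 188.3] 25.33
0.0004 -0.0006 -0.0378 0.0000
0.0004 -0.0006 -0.0378 0.0000
0.0004 -0.0006 -0.0378 0.0000
0.0004 -0.0006 -0.0378 0.0000
0.0004 -0.0006 -0.0378 0.0000
-
0.0443 0.0150 -0.0000 -0.0310
0.0427 0.0192 -0.0000 -0.0310
0.0406 0.0233 -0.0000 -0.0310
0.0381 0.0271 -0.0000 -0.0310
0.0353 0.0307 -0.0000 -0.0310
0.0322 0.0340 -0.0000 -0.0310
0.0287 0.0369 -0.0000 -0.0310
0.0250 0.0395 -0.0000 -0.0310
0.0210 0.0418 -0.0000 -0.0310
0.0168 0.0436 -0.0000 -0.0310
0.0125 0.0451 -0.0000 -0.0310
0.0081 0.0461 -0.0000 -0.0310
-
```

arm_command:
  series: "1 0 0 -0.05 0; 1 0 0 -0.05 0; 1 0 0 -0.05 0; 1 0 0 -0.047 0; 1 0.0445 0.015 0 -0.031; 1 0.0425 0.019 0 -0.031; 1 0.0405 0.0235 0 -0.031; 1 0.038 0.027 0 -0.031; 1 0.035 0.0305 0 -0.031; 1 0.032 0.034 0 -0.031"

```text
clock: 20.3
position: [0.5383, 0.0887, 0.2646]
ee_rot: [0.267, 0.964, -0.0, -0.0]
ft_force: [-0.0, -0.0, -1.5]
grip_width: 0.294
grasp_force: 59.0
```

arm_command:
  series: "1 0.0285 0.037 0 -0.031; 1 0.025 0.0395 0 -0.031; 1 0.021 0.042 0 -0.031; 1 0.017 0.0435 0 -0.031; 1 0.0125 0.045 0 -0.031; 1 0.008 0.046 0 -0.031; 1 0 0 0 0; 1 0 0 0 0; 1 0 0 0 0; 1 0 0 0 0"

```text
clock: 21.55
position: [0.5258, 0.199, 0.2652]
ee_rot: [-0.019, 1.0, 0.0, 0.0]
ft_force: [-0.6, 0.1, -0.6]
grip_width: 0.294
grasp_force: 59.1
```

```bash
python3 - <<'E'
from workcell import viewer
from m import *
from plan import *
d={n:viewer.camera(n) for n in("side","top")};pickle.dump(d,open("v3.pkl","wb"))
o,p,f=state();print(p,f,o["joint_pos"])
fin=np.array([p[0],p[1],p[2]-99])/1000
for n in d: print(n,proj(d[n],fin+[0,0,.0475]))
r=lambda c,x0,y0,w,h,f:cv2.resize(c["pixels"][y0:y0+h,x0:x0+w,::-1],None,fx=f,fy=f,interpolation=cv2.INTER_CUBIC)
g=lambda a:np.uint8(255*np.clip(a/255.,0,1)**0.6)
cu=lambda n:(proj(d[n],fin+[0,0,.0475])-[20,25]).astype(int)
a,b=cu("side"),cu("top")
cv2.imwrite("pics/hold.png",g(np.hstack([r(d["side"],a[0],a[1],40,50,10),r(d["top"],b[0],b[1],40,50,10)])));print(a,b)
E
```

```text
[525.69613779 199.30572067 265.24908073] 92.25698289586191 [-0.82835492  0.1870005   0.44206417  1.63166763 -0.08186915  1.3411159
  1.23579947]
side [219.85597186 161.53223741]
top [192.71166949 191.0347727 ]
[199 136] [172 166]
```

View pics/hold.png

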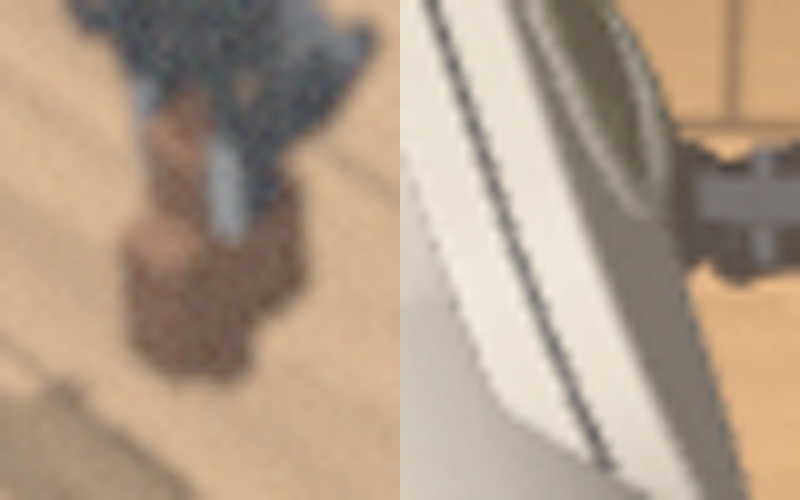

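```bash
python3 - <<'E'
from h import *
d=pickle.load(open("v3.pkl","rb"));S=d["side"]
o=np.array([525.7,199.3,166.2]);g=np.radians(92.26);X=np.array([np.cos(g),np.sin(g),0]);Y=np.array([-X[1],X[0],0])
f=lambda x,y,z:np.round((proj(S,(o+x*X+y*Y+[0,0,z])/1000)-[199,136])*10+4.5).astype(int).tolist()
for z in(20,75): print("plate",z,[f(x,y,z) for x in(-13,13) for y in(-30,30)])
print("tenon bottom L/R",f(0,11,0),f(0,-11,0),f(-11,0,0))
for s in(1,-1):
    print("rosette front",s,[f(s*18,22*np.cos(a),47.5+22*np.sin(a)) for a in np.linspace(0,2*np.pi,8,endpoint=False)])
E
```

```text
plate 20 [[314, 292], [178, 394], [256, 252], [120, 352]]
plate 75 [[308, 166], [167, 269], [248, 126], [107, 227]]
tenon bottom L/R [196, 384] [246, 347] [245, 383]
rosette front 1 [[121, 269], [133, 222], [168, 181], [206, 170], [223, 195], [211, 241], [177, 281], [140, 293]]
rosette front -1 [[203, 326], [215, 279], [251, 238], [288, 226], [305, 251], [292, 297], [257, 338], [221, 350]]
```

```bash
python3 - <<'E'
from h import *
T=pickle.load(open("v0.pkl","rb"))["top"]
o=np.array([551.8,-23.5,18]);g=np.radians(25.3);X=np.array([np.cos(g),np.sin(g),0]);Y=np.array([-X[1],X[0],0])
f=lambda x,y,z:np.round((proj(T,(o+x*X+y*Y+[0,0,z])/1000)-[268,170])*10+4.5).astype(int).tolist()
print("neck top",[f(x,y,108.5) for x,y in((13,16),(13,-16),(-13,-16),(-13,16))])
print("plate top",[f(x,y,75) for x,y in((13,30),(13,-30),(-13,-30),(-13,30))])
for s in(1,-1): print("ros",s,[f(s*18,y,47.5+z) for y,z in((22,0),(15.5,15.5),(0,22),(-15.5,15.5),(-22,0),(0,-22))])
h=cv2.cvtColor(T["pixels"],cv2.COLOR_RGB2GRAY)
np.set_printoptions(linewidth=200);print(h[174:198,272:300])
E
```

```text
neck top [[115, 129], [230, 77], [274, 171], [158, 223]]
plate top [[57, 163], [268, 68], [310, 159], [99, 254]]
ros 1 [[72, 142], [97, 127], [153, 100], [205, 78], [222, 74], [141, 116]]
ros -1 [[128, 265], [155, 252], [211, 226], [262, 203], [279, 197], [197, 236]]
[[ 91 127 141 141 142 143 146 146 148 149 150 150 152 155 155 156 156 158 154 152 145 140 139 139 140 140 122  94]
 [ 89  90 135 146 146 145 148 151 153 151 156 156 158 156 155 153 151 147 143 141 138 138 139 140 143 146 124  95]
 [ 90 102 141 149 152 151 154 155 156 156 155 153 151 148 145 140 139 138 139 139 142 142 145 146 149 147 127  94]
 [113 144 152 155 155 156 155 152 149 148 143 140 138 137 136 138 141 145 141 142 144 124 134 139 147 147 145  96]
 [147 155 154 154 153 152 150 141 137 135 138 138 140 142 140 141 137 138  97 102 114  98  79  85 133 142 140  94]
 [154 153 150 149 148 144 143 137 141 141 144 140 140 138 113 102  78  81  87  83  59  55  58  57  86  91  90  80]
 [146 146 143 136 140 141 145 143 145 144 141 109 103  86  87  83  86  88  86  88  67  56  57  58  63  83  88  89]
 [138 141 142 144 144 143 1
[... 1228 characters left out ...]
 158 159]
 [151 153 153  90  57  81  85  84  87  86  69  50  49  55  70  76  94  98 106 109 147 158 158 158 160 160 158 159]
 [151 152 152 112  65  79  83  84  77  77  59  54  69 100 107 108 109 109 150 156 158 157 159 160 160 161 162 160]
 [151 152 153 115  69  63  76  69  58  80  87 104 108 146 156 155 157 157 158 159 160 161 162 162 161 160 158 157]
 [153 151 153 154 108  72  73  83 103 145 155 155 156 155 156 157 162 160 161 160 160 159 160 161 159 159 158 150]
 [153 152 151 152 152 136 148 156 155 156 156 157 157 161 160 159 160 159 161 160 158 158 157 158 156 155 150 146]
 [155 154 153 155 154 154 152 156 155 159 161 161 159 158 156 161 159 159 160 159 158 158 153 148 147 146 144 146]]
```

The profile doesn't settle which face carries the rosette. Time allows, so I turn the finial to show its hidden face to the side camera.

arm_command:
  series: "1 0 0 0 0.05; 1 0 0 0 0.055; 1 0 0 0 0.055; 1 0 0 0 0.055; 1 0 0 0 0.055; 1 0 0 0 0.055; 1 0 0 0 0.055; 1 0 0 0 0.055; 1 0 0 0 0.055; 1 0 0 0 0.055"

```text
clock: 22.9
position: [0.5257, 0.1995, 0.2653]
ee_rot: [0.744, 0.668, 0.0, -0.0]
ft_force: [-0.4, 1.0, -1.7]
grip_width: 0.29
grasp_force: 59.0
```

arm_command:
  series: "1 0 0 0 0.055; 1 0 0 0 0.055; 1 0 0 0 0.055; 1 0 0 0 0.055; 1 0 0 0 0.055; 1 0 0 0 0.055; 1 0 0 0 0.055; 1 0 0 0 0.05; 1 0 0 0 0; 1 0 0 0 0"

```text
clock: 24.15
position: [0.5256, 0.1996, 0.2652]
ee_rot: [0.999, 0.053, 0.0, -0.0]
ft_force: [0.0, -0.5, -1.6]
grip_width: 0.298
grasp_force: 59.0
```

```bash
python3 - <<'E'
from workcell import viewer
from m import *
from plan import *
c=viewer.camera("side");pickle.dump(c,open("v4.pkl","wb"))
o,p,f=state();print(p,f)
r=lambda c,x0,y0,w,h,f:cv2.resize(c["pixels"][y0:y0+h,x0:x0+w,::-1],None,fx=f,fy=f,interpolation=cv2.INTER_CUBIC)
g=lambda a:np.uint8(255*np.clip(a/255./.7,0,1)**0.5)
d=pickle.load(open("v3.pkl","rb"))["side"]
cv2.imwrite("pics/face.png",g(np.hstack([r(d,199,136,40,50,10),r(c,199,136,40,50,10)])))
E
```

```text
[525.62629786 199.60611166 265.2329356 ] -83.93292784044073
```

View pics/face.png

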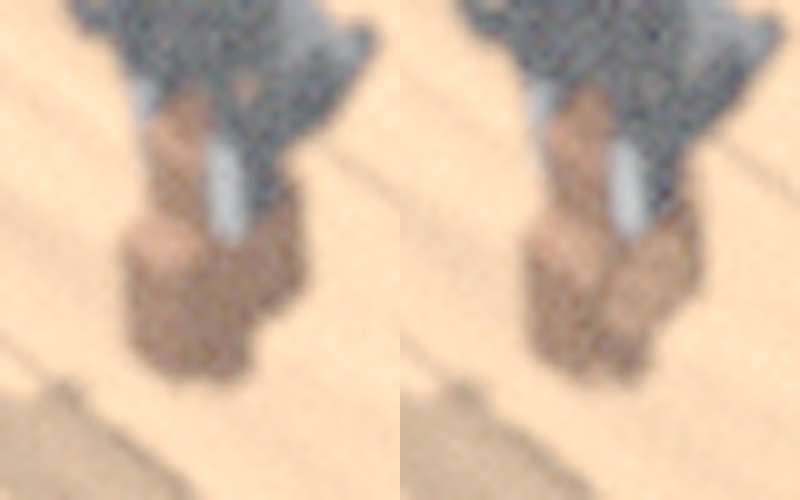

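The turned view (right half) shows the lighter round rosette on the face at crop (655,275). That face was towards the lens before, so the earlier orientation is right. The plate's left edge is at the same pixel in both views, so the finial is centred on the TCP. I now refine the lens point.

```bash
python3 - <<'E'
from m import *
from plan import *
d=pickle.load(open("v0.pkl","rb"));T,S=d["top"],d["side"]
for n,a,b in(("far",(85.75,181.75),(174.35,118.55)),("near",(85.75,203.55),(166.05,125.25))): print(n,tri(T,a,S,b))
def ell(c,box,seed,tol):
    x,y,w,h=box;im=cv2.resize(c["pixels"][y:y+h,x:x+w],None,fx=8,fy=8,interpolation=cv2.INTER_CUBIC)
    m=np.zeros((im.shape[0]+2,im.shape[1]+2),np.uint8);im=cv2.GaussianBlur(im,(5,5),0)
    s=(int((seed[0]-x+.5)*8),int((seed[1]-y+.5)*8))
    cv2.floodFill(im,m,s,0,(tol,)*3,(tol,)*3,cv2.FLOODFILL_FIXED_RANGE|cv2.FLOODFILL_MASK_ONLY)
    k=max(cv2.findContours(m[1:-1,1:-1],0,1)[0],key=cv2.contourArea)
    e=cv2.fitEllipse(cv2.convexHull(k));return (np.array(e[0])+.5)/8-.5+[x,y],np.array(e[1])/8,e[2]
for tol in(18,25,32):
    a=ell(T,(90,180,24,26),(105.3,192.4),tol);b=ell(S,(160,115,30,30),(177.6,131.4),tol)
    print(tol,np.round(a[0],2),np.round(a[1],1),np.round(b[0],2),np.round(b[1],1),tri(T,a[0],S,b[0])[0])
L=np.array([.5194,.3988,.2155]);g=np.radians(-87.7)
yv=[-np.sin(g),np.cos(g),0];zz=np.array([0,0,1])
for c in(T,S):
    pts=np.float32([proj(c,L+.019*(np.cos(t)*np.array(yv)+np.sin(t)*zz)) for t in np.linspace(0,6.28,40)]);e=cv2.fitEllipse(pts);print("expected rim 38mm",np.round(e[0],2),np.round(e[1],1))
E
```

```text
far (array([0.54060842, 0.43733518, 0.23407189]), np.float64(0.400580588724429), np.float64(0.23871433433171393))
near (array([0.49537154, 0.43000235, 0.23778608]), np.float64(1.9350922938465402), np.float64(1.1735380867848817))
18 [ 85.11 192.31] [23.2 59.5] [177.82 131.46] [5.3 6.9] [0.53358921 0.44757599 0.17892329]
25 [ 92.03 192.37] [23.5 44.4] [177.92 131.59] [6.  8.1] [0.52888959 0.43062829 0.19055967]
32 [104.64 192.28] [25.4 85.3] [177.65 131.8 ] [ 6.4 10.4] [0.52013925 0.40105221 0.21178212]
expected rim 38mm [105.16 192.3 ] [ 6.  16.6]
expected rim 38mm [177.55 131.33] [ 7.4 11.6]
```

arm_command:
  series: "1 0 0 0 -0.05; 1 0 0 0 -0.055; 1 0 0 0 -0.055; 1 0 0 0 -0.055; 1 0 0 0 -0.055; 1 0 0 0 -0.055; 1 0 0 0 -0.055; 1 0 0 0 -0.055; 1 0 0 0 -0.055; 1 0 0 0 -0.055"

```text
clock: 25.45
position: [0.5256, 0.1995, 0.2652]
ee_rot: [0.613, 0.79, 0.0, -0.0]
ft_force: [-0.1, -0.2, -1.7]
grip_width: 0.291
grasp_force: 59.1
```

arm_command:
  series: "1 0 0 0 -0.055; 1 0 0 0 -0.055; 1 0 0 0 -0.055; 1 0 0 0 -0.055; 1 0 0 0 -0.055; 1 0 0 0 -0.055; 1 0 0 0 -0.055; 1 0 0 0 -0.05; 1 0 0 0 0; 1 0 0 0 0"

```text
clock: 26.7
position: [0.5257, 0.1995, 0.2652]
ee_rot: [-0.019, 1.0, 0.0, 0.0]
ft_force: [-0.3, -0.8, -1.7]
grip_width: 0.292
grasp_force: 59.1
```

```bash
python3 -c "
from plan import *
plan((524.8,261.2,264,92.2,4))"
```

```text
now [525.7 199.5 265.2] 92.14
-0.0009 0.0385 0.0008 -0.0001
-0.0009 0.0385 0.0008 -0.0001
-0.0009 0.0385 0.0008 -0.0001
-0.0009 0.0385 0.0008 -0.0001
-
```

arm_command:
  series: "1 -0.001 0.03 0.001 0; 1 -0.001 0.035 0.001 0; 1 -0.001 0.035 0.001 0; 1 -0.001 0.03 0 0; 1 0 0.016 0 0; 1 0 0.008 0 0; 1 0 0 0 0; 1 0 0 0 0; 1 0 0 0 0; 1 0 0 0 0"

```text
clock: 27.95
position: [0.5248, 0.261, 0.2641]
ee_rot: [-0.02, 1.0, 0.0, 0.0]
ft_force: [-0.8, -0.6, -0.9]
grip_width: 0.298
grasp_force: 59.1
```

```bash
python3 - <<'E'
from workcell import viewer
from m import *
from plan import *
d={n:viewer.camera(n) for n in("side","top")};pickle.dump(d,open("v5.pkl","wb"))
o,p,f=state();print(o["clock"],p,f,o["ee_rot"],o["joint_velocities"].round(3))
S=d["side"];fo=p-[0,0,97];g=np.radians(f);X=np.array([np.cos(g),np.sin(g),0]);Y=np.array([-X[1],X[0],0])
im=cv2.resize(S["pixels"][110:190,160:260,::-1],None,fx=7,fy=7,interpolation=cv2.INTER_CUBIC)
for x,y,z in [(a,b,c) for a in(-13,13) for b in(-30,30) for c in(20,75)]+[(0,0,0),(0,11,0),(0,-11,0)]:
    q=(proj(S,(fo+x*X+y*Y+[0,0,z])/1000)-[160,110]+.5)*7;cv2.circle(im,tuple(int(v) for v in q),2,(0,255,0),-1)
q=(proj(S,[.5195,.3991,.2145])-[160,110]+.5)*7;cv2.circle(im,tuple(int(v) for v in q),2,(0,0,255),-1)
cv2.imwrite("pics/final.png",im)
E
```

```text
28.05 [524.77466723 261.16159111 264.09102903] 92.29542422058516 [-2.00300154e-02  9.99799371e-01  1.04753024e-04  7.52179972e-05] [-0.001 -0.    -0.002 -0.002 -0.002 -0.001 -0.001]
```

View pics/final.png

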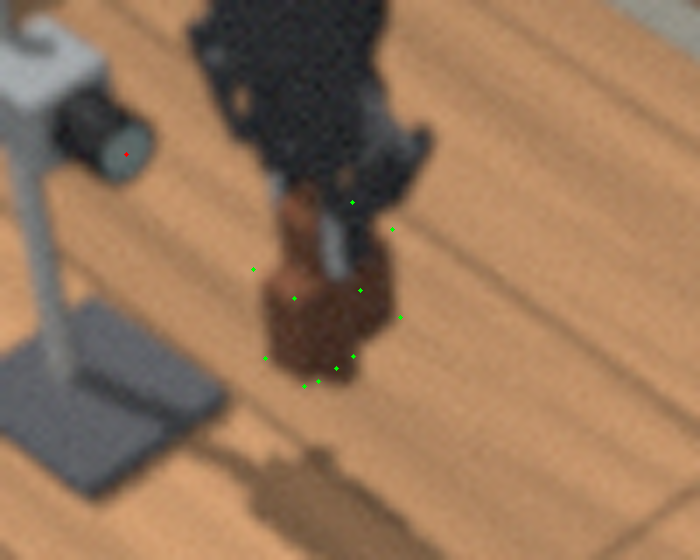

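The final view shows the lens dot on the glass at (127,154). The predicted plate corners straddle the finial's outline evenly, so it is upright, centred and at rest. I hand in.

```bash
python3 -c "
from workcell import manip
print(manip.hand_in())"
```

```text
the job is handed in; nothing more can be done
None
```

The scraper is seated in the long slot and released, and the finial is held upright with its rosette facing the lens, about 120 mm away by my measurements. The job was handed in at about 28 s; no verdict came back.

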